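# Lift the lid out of its rest and hold it over the pan with the apple

### The arm

A 6-joint arm with a two-finger parallel gripper is mounted at the origin on the work surface; the furniture and walls round the work are solid. World frame = base frame: x ahead of the robot, y to its left, z up, the work surface at z = 0. Lengths are in m, angles in degrees, forces in N, time in s.
With the tool pointing down it reaches from about 0.25 to 0.725 m from the base axis. Payload 9.7 kg.
Tool frame: the origin (TCP) lies midway between the tips of the shut fingers; the grasp point (between the pads) lies bot.grasp_offset behind it (bot.grasp_offset is the distance from the TCP to the grasp point, in m); x points along the fingers, y is the direction in which the jaws open and shut, and the axes are right-handed (so a half turn about x gives the same grasp; the last joint's range is limited). The gripper opens to 85 mm and grips with 20 to 120 N. Pads are 22 mm wide; open, the fingers measure 114 mm over their backs; the gripper's body (76 mm by 85 mm) begins 54 mm behind the grasp point. The pads swing forward as they close: fully open they stand 13 mm farther back than shut.
Start: joints at [-74.141, 4.979, 10.078, 95.1, 0, 90], TCP at [0.15, -0.529, 0.231] pointing down, gripper open.
Joint ranges: [-179.16, 179.16], [-48.56, 103.87], [-65.8, 70.77], [-126.05, 130.52], [-82.76, 87.17], [-180, 180]. Speed limits (degrees/s): [127.2, 127.2, 147.25, 180, 180, 180].

### API

Orientations are given as [roll, pitch, yaw] about the fixed x, y, z axes, in that order (R = Rz(yaw) Ry(pitch) Rx(roll)).
In Python, from workcell import status, camera, bot gives the robot as it stands.
- The arm moves only by the shell command python3 -m jog 'ROWS' [OPENING] [FORCE]. ROWS is text: rows parted by semicolons, each of 4 numbers parted by spaces: the shift along the tool's x, y, z in mm, then the turn about the tool's x in degrees. A call has exactly 8 rows; each row is the pose to reach, as a shift and turn from the pose commanded when the call began, along the tool's axes at that moment; what a row does not reach only later rows make up. A row lasts 1/8 s, in which the tool goes at most 62.5 mm and 10.7 degrees, less where a joint would pass 70% of its speed; a pose out of reach is approached as far as the arm can. A call with a gripper value outside its range is refused whole. OPENING is the opening, from 0 (shut) to 1 (fully open), set as the call begins (- or left out, the last holds). The fingers move at their own pace and stop on an object; FORCE is the grip in N (left out, the last holds). Time passes only in rows, so rows that repeat a pose let the fingers close, or fill a call up. It gives the time, the measured TCP pose, the force and the opening at its end, in the units of the state.
- status.get_obs(): the state, without advancing time (a new reading comes with each control period).
- camera(name): name is "scene" or "top" or "wrist"; returns a dict with "color" (420x560x3 uint8, red, green, blue), "vfov" (degrees; the focal length in pixels is half the picture's height over the tangent of half this angle, whatever the lens; pixels are square), "cx", "cy" (the principal point, pixels), "rvec" (rotation vector, rad) and "tvec" (3), from world to camera coordinates, as OpenCV has them. Camera axes: x right, y down, z forward; pixel columns grow to the right and rows downward; lengths in m; the calibration is good to about 2 mm. A picture is of the moment at which its call begins. There is no depth.
- bot.job_done(): hands the job in, once; it reports no verdict.
The state is a dict: "time": time; "q": joint angles; "qd": joint speeds; "joint_efforts": joint torques, N m; "ee_pos": TCP position; "tcp_rot": TCP orientation; "wrist_force": force on the tool from outside, world axes, zero at the start; "torque": the same for the moment, N m; "opening": finger opening in m.
Only numpy, scipy, OpenCV 4.12 (cv2) and the standard library are available. Lean on these libraries where they do the work, as an engineer would, in place of code of your own. Each camera call takes 0.05 s, during which the arm holds its last target. There are 200 camera calls.

### The job

Draw the glass lid out of the wire lid rest where it leans (the knob is the place to hold it), turn it level and hold it centred over the saucepan that has the apple in it, about 10 cm above the rim. Do not set it down: finish while the gripper still holds the lid there, still and level with the knob on top. Leave the pans, the fruit in them and the other things on the worktop as they stand.

Things in the scene. Friction and masses are not known exactly. Their poses are not given: they have to be found in the camera images.
- lid_knob (a point): centre of the round steel knob head of the domed clear-glass lid (174 mm across, 78 high, about 0.3 kg). Head: diameter 26 mm, from 52 to 78 mm above the lid's underside, on a thinner neck; the glass rises to 42 mm at the neck, 35 mm at radius 45. z: out along the knob's axis; at the start it leans 45 degrees up, towards the rest's -x; x then points up the slope, y is level
- lid_center (a point): centre of the lid at the lower face of its pale steel rim flange (172 mm diameter, 5 mm thick), 59 mm below the knob's centre along the knob's axis; axes as lid_knob
- lid_rest: dark smooth steel-wire lid rest, fixed, 97 mm wide, 135 high, wire 7 mm; origin on the worktop below the lid's middle; front (-x) roughly faces the robot. Two wires 90 mm apart slope up 45 degrees to +x under the lid; their feet hook round its rim, leaving 14 mm of play off the wires; tips reach 9 mm over its edge. Free once 20 mm up the slope; first ease it 5 mm off the wires, so that it does not rub
- pan_left_mouth (a point): steel saucepan at the robot's left (172 mm across, rim 68 mm above the worktop, loose, 0.8 kg): centre of its mouth at rim height, z up; the straight handle, top 75 mm high, runs 150 mm out from the wall along this point's -y, away from the robot
- pan_right_mouth (a point): steel saucepan to its right, between the other pan and the lid rest (172 mm across, rim 68 mm above the worktop, loose, 0.8 kg): centre of its mouth at rim height, z up; the straight handle, top 75 mm high, runs 150 mm out from the wall along this point's -y, away from the robot
- apple_center (a point): centre of a red apple (80 mm wide, 69 mm high) that lies in one of the two pans; which one differs from start to start
- lemon_center (a point): centre of a yellow lemon (78x55x56 mm) that lies in the other pan
- shaker: bystander: salt shaker with a grey cap, 44 mm across, 90 mm high, upright; origin at the centre of its underside
- spice_jar: bystander: glass spice jar with a red cap, 45 mm across, 106 mm high, upright; origin at the centre of its underside

How it is judged:
By the outcome, as a careful person would: the job done as asked, in the order asked, and still so for the second after the job is handed in, while the arm keeps its last pose, push and grip.
It also fails if it takes over 42 s, if anything falls off the work surface, if the arm or the gripper's body presses on something with over 40 N, if the wrist force passes 120 N, or if a joint passes its speed limit or range.

## Working session

There is one attempt and no reset: what is moved stays moved. The work goes in short steps, Python scripts to look and compute and a shell command to move; the robot and the scene stay as the last step left them, time stands still between calls to the robot, and variables do not carry over. Pictures are saved under pics/ and viewed, about 8 in all and at most 12, crops included, and the job is handed in when it is done.

```bash
mkdir -p pics
cat > h.py <<'E'
import numpy as np,cv2
from scipy.spatial.transform import Rotation as R
from workcell import status,camera,bot
def snap(n,f):
    c=camera(n); cv2.imwrite(f,c["color"][:,:,::-1]); np.save(f+'.npy',{k:v for k,v in c.items() if k!='color'},allow_pickle=True); return c
def K(c):
    f=210/np.tan(np.radians(c["vfov"])/2); return np.array([[f,0,c["cx"]],[0,f,c["cy"]],[0,0,1.]])
def load(f): return np.load(f+'.npy',allow_pickle=True).item()
def ray(c,u,v):
    M=R.from_rotvec(np.ravel(c["rvec"])).as_matrix(); o=-M.T@np.ravel(c["tvec"])
    d=M.T@np.linalg.solve(K(c),[u,v,1]); return o,d/np.linalg.norm(d)
def atz(c,u,v,z):
    o,d=ray(c,u,v); return o+d*(z-o[2])/d[2]
def tri(*obs):
    A=0;b=0
    for c,u,v in obs:
        o,d=ray(c,u,v);P=np.eye(3)-np.outer(d,d);A=A+P;b=b+P@o
    p=np.linalg.solve(A,b); return p,[np.linalg.norm((np.eye(3)-np.outer(ray(*x)[1],ray(*x)[1]))@(p-ray(*x)[0])) for x in obs]
def proj(c,p):
    return cv2.projectPoints(np.atleast_2d(np.array(p,float)),np.ravel(c["rvec"]),np.ravel(c["tvec"]),K(c),None)[0][:,0]
E
python3 - <<'E'
from h import *
for n in ("scene","top","wrist"):
    c=snap(n,f"pics/{n}0.png"); print(n,c["vfov"],c["cx"],c["cy"],ray(c,280,210))
s=status.get_obs();print(s,bot.grasp_offset)
E
```

```text
scene 45.230704005100336 286.0099819095459 213.984526274714 (array([-0.14780383,  0.82040127,  0.78955563]), array([ 0.55662693, -0.66370673, -0.49965973]))
top 56.804487763526744 276.3416196423391 209.40562578458523 (array([ 0.50599834, -0.06886677,  1.06134793]), array([ 0.08024534, -0.03644423, -0.99610868]))
wrist 70.2705028985785 282.7662515473684 211.5730101393007 (array([ 0.22143111, -0.50656378,  0.37334238]), array([-0.27728731, -0.06754415, -0.9584099 ]))
{'time': 0.15, 'q': array([-7.41418744e+01,  5.00431833e+00,  1.00435414e+01,  9.51010500e+01,
       -1.41073462e-06,  9.00015627e+01]), 'qd': array([-0.06055862, -0.01961274,  0.11858986, -0.11638333, -0.0206401 ,
        0.06851079]), 'joint_efforts': array([ 2.24172560e-03, -5.20764863e+01,  4.65042865e+01,  1.39663994e-02,
        9.22553477e-05,  5.99149061e-06]), 'ee_pos': array([ 0.15023798, -0.52888129,  0.23072954]), 'tcp_rot': array([-89.99712994,  89.9381731 , 105.85943293]), 'wrist_force': array([-0.25718705, -1.00588889,  0.67828418]), 'torque': array([ 0.02855022,  0.00153754, -0.00993266]), 'opening': 0.08522643555251821} 0.0187
```

View pics/scene0.png

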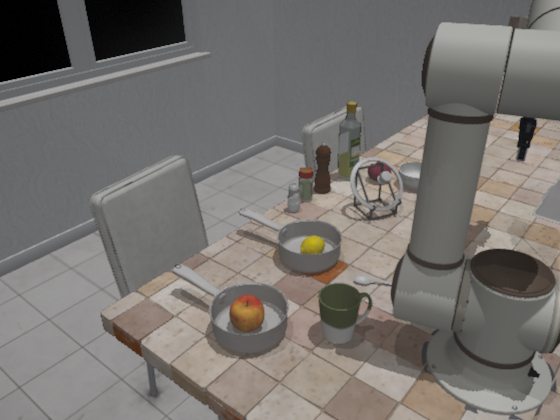

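View pics/top0.png

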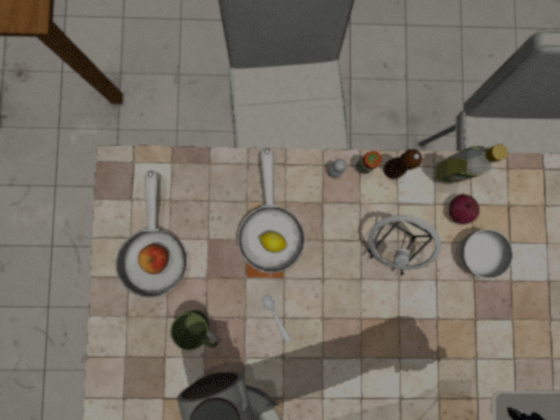

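The apple is in the left pan (top view about (152,262)). The lid leans in the rest, with the knob near (402,258) in top and (386,177) in scene. I'll enlarge both views.

Run:
```python
from h import *
a=cv2.imread('pics/scene0.png')[140:230,330:430]; b=cv2.imread('pics/top0.png')[200:290,355:455]; d=cv2.imread('pics/top0.png')[215:305,100:200]; e=cv2.imread('pics/scene0.png')[270:360,200:300]
f=lambda x:cv2.resize(x,None,fx=4,fy=4*1.0,interpolation=cv2.INTER_CUBIC)[:300]
g=lambda x:cv2.resize(x,(400,360),interpolation=cv2.INTER_CUBIC)[:360]
im=np.vstack([np.hstack([g(a),g(b)]),np.hstack([g(d),g(e)])[:,:]])
cv2.imwrite('pics/c1.png',cv2.resize(im,(667,600)) if 0 else np.vstack([np.hstack([g(a),g(b)]),cv2.resize(np.hstack([g(d),g(e)]),(533,240)) @ np.eye(3) if 0 else np.pad(cv2.resize(np.hstack([g(d),g(e)]),(533,240)),((0,0),(0,267),(0,0)))]))
S=load('pics/scene0.png');T=load('pics/top0.png')
print(tri((S,386,177),(T,402,258)))
print(atz(T,152,262,.068),atz(S,249,310,.068))
```

```text
(array([ 0.46804639, -0.39971289,  0.12792167]), [np.float64(0.0018526146668540232), np.float64(0.0018526146668540748)])
[0.4498914 0.215542  0.068    ] [0.43632786 0.23254009 0.068     ]
```

View pics/c1.png

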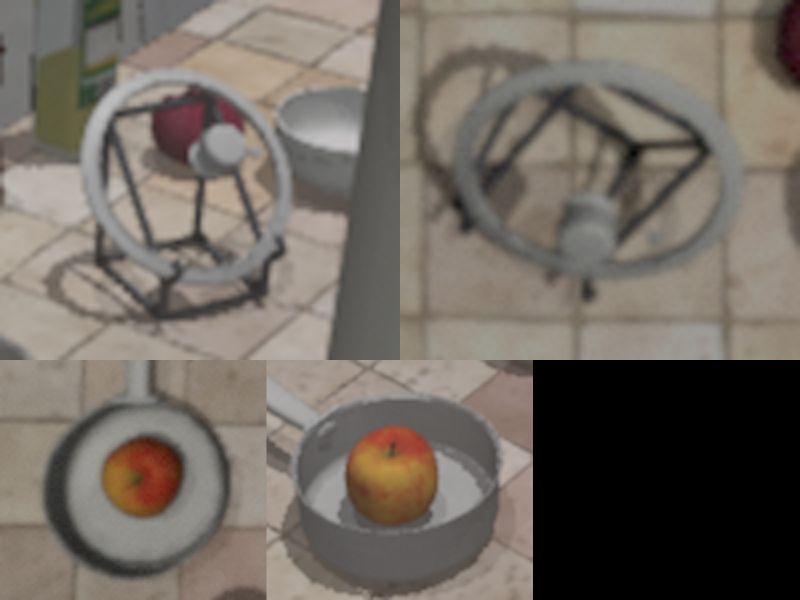

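View pics/wrist0.png

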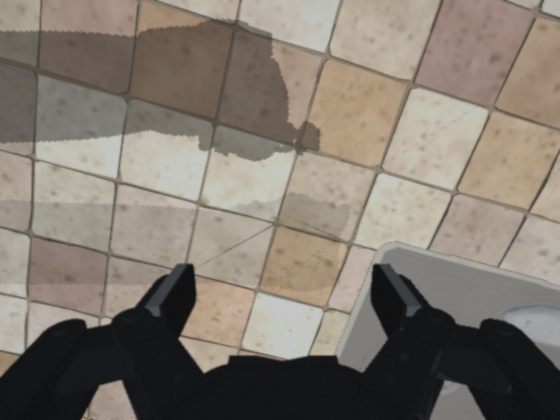

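Top-left crop: scene view, flange bounding box u 350.5–403, v 157–210.5, knob about (383,177.5). Top-right crop: top view, flange u 369–441, v 215–269, knob about (401.7,257). The lower crops show the apple pan rim, centred near (150.5,263) in top. I'll fit the known sizes to these readings.

Run:
```python
from h import *
from scipy.optimize import least_squares
S=load('pics/scene0.png');T=load('pics/top0.png')
t=np.linspace(0,2*np.pi,361)
def bb(c,P):
    p=proj(c,P); return np.r_[p[:,0].min(),p[:,0].max(),p[:,1].min(),p[:,1].max()]
def model(q,tilt):
    yaw=np.radians(q[3]); th=np.radians(tilt)
    z=np.array([-np.sin(th)*np.cos(yaw),-np.sin(th)*np.sin(yaw),np.cos(th)])  # rest -x dir = -(cos yaw,sin yaw)
    y=np.array([-np.sin(yaw),np.cos(yaw),0]);x=np.cross(y,z)
    C=np.array(q[:3]); circ=C+.086*(np.outer(np.cos(t),x)+np.outer(np.sin(t),y))
    return np.vstack([circ,circ+.005*z]),C+.059*z,z
ob=np.r_[350.5,403,157.2,210.5,369.2,440.8,215,269.2,383.2,177.5,401.7,257]
def res(q,tl=None):
    P,k,z=model(q,q[4] if len(q)>4 else 45)
    return np.r_[bb(S,P),bb(T,P),proj(S,k)[0],proj(T,k)[0]]-ob
for q0 in ([.51,-.4,.09,0],[.51,-.4,.09,0,45]):
    r=least_squares(res,q0,x_scale=[.01]*3+[1]*(len(q0)-3));print(r.x.round(4),r.fun.round(1)); print('knob,z',*[a.round(4) for a in model(r.x,45 if len(r.x)<5 else r.x[4])[1:]])
def pr(q):
    P=np.c_[q[0]+.086*np.cos(t),q[1]+.086*np.sin(t),0*t+.068]; s=bb(S,P);p=bb(T,P)
    return np.r_[s[:3]-[209.4,287.4,283],p[[0,2,3]]-[116.5,230,296.4]]
r=least_squares(pr,[.45,.22]);print('pan',r.x,r.fun.round(1))
```

```text
[  0.507   -0.4196   0.0849 -30.4564] [-0.9 -0.4 -0.   0.5  0.   0.2 -0.8  0.6  1.  -0.1  0.   0.4]
knob,z [ 0.471  -0.3984  0.1267] [-0.6095  0.3584  0.7071]
[  0.5071  -0.4197   0.0851 -30.7108  45.6203] [-0.9 -0.4 -0.2  0.5  0.1  0.2 -0.8  0.4  1.   0.  -0.1  0.4]
knob,z [ 0.4708 -0.3982  0.1264] [-0.6145  0.365   0.6994]
pan [0.44697199 0.22154078] [-0.7  1.2 -2.4 -1.5 -1.1  1.4]
```

```bash
cat >> h.py <<'E'
def rel(p,ydir=None):
    s=status.get_obs(); M=R.from_euler('xyz',s["tcp_rot"],degrees=True).as_matrix()
    sh=M.T@(np.array(p)-s["ee_pos"])*1000; out=[sh.round(1)]
    if ydir is not None:
        y=M.T@np.array(ydir); a=np.degrees(np.arctan2(y[2],y[1])); out.append((a.round(1),((a+180+180)%360-180).round(1)))
    print('shift/turn',*out,'q',s["q"].round(1),'tool',M.round(3).tolist(),'F',s["wrist_force"].round(1),'op',round(s["opening"],4),'t',s["time"],'p',s["ee_pos"].round(4))
E
python3 - <<'E'
from h import *
rel([.471,-.398,.21],[.507,.861,0])
E
```

```text
shift/turn [  20.8  -38.2 -344.3] (np.float64(-133.7), np.float64(46.3)) q [-74.1   5.   10.   95.1  -0.   90. ] tool [[-0.0, 0.273, -0.962], [0.001, -0.962, -0.273], [-1.0, -0.001, 0.0]] F [-0.3 -1.   0.7] op 0.0852 t 0.15 p [ 0.1502 -0.5289  0.2307]
```

```bash
python3 -m jog '5 -5 -43 6; 10 -10 -86 12; 12 -15 -130 18; 15 -20 -175 24; 18 -25 -220 30; 20 -30 -265 36; 20 -35 -310 42; 20 -38 -344 46.3' 1 ; python3 -m jog '0 0 0 0;0 0 0 0;0 0 0 0;0 0 0 0;0 0 0 0;0 0 0 0;0 0 0 0;0 0 0 0'
python3 - <<'E'
from h import *
rel([.471,-.398,.107],[.507,.861,0])
c=snap("wrist","pics/w1.png"); print(proj(c,[[.471,-.3984,.1267],[.507,-.4196,.0849]]))
E
```

```text
time: 1.15
ee_pos: [0.4723, -0.3975, 0.2108]
tcp_rot: [-16.4, 90.0, 133.1]
wrist_force: [0.1, -0.9, -0.0]
opening: 0.0854
time: 2.15
ee_pos: [0.4708, -0.3985, 0.2113]
tcp_rot: [159.5, 90.0, -50.9]
wrist_force: [0.5, 0.1, 0.3]
opening: 0.0854
shift/turn [ 1.043e+02 -5.000e-01  1.000e-01] (np.float64(-179.9), np.float64(0.1)) q [-40.2  14.   18.1  94.1  -0.  170.2] tool [[0.0, -0.507, -0.862], [-0.0, -0.862, 0.507], [-1.0, 0.0, -0.0]] F [0.5 0.1 0.3] op 0.0854 t 2.15 p [ 0.4708 -0.3985  0.2113]
[[285.04880727 216.04394556]
 [284.87089576 157.19956767]]
```

View pics/w1.png

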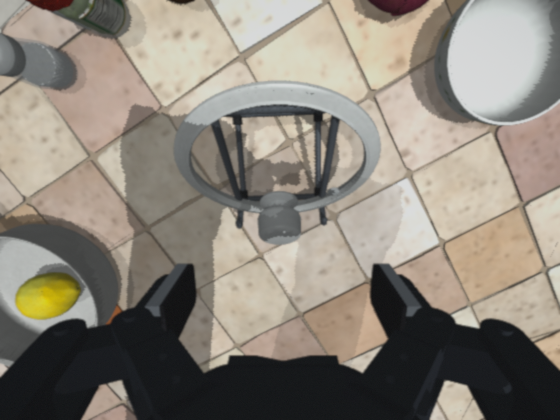

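The wrist view shows the knob head at u 258–301, v 200–243 (centre about (280,222), predicted (285,216)). The flange spans u 175–381, v 81–216. I'll refit with all three views.

Run:
```python
from h import *
from scipy.optimize import least_squares
S=load('pics/scene0.png');T=load('pics/top0.png');W=load('pics/w1.png')
t=np.linspace(0,2*np.pi,361)
def bb(c,P):
    p=proj(c,P); return np.r_[p[:,0].min(),p[:,0].max(),p[:,1].min(),p[:,1].max()]
def model(q):
    yaw=np.radians(q[3]); th=np.radians(45)
    z=np.array([-np.sin(th)*np.cos(yaw),-np.sin(th)*np.sin(yaw),np.cos(th)]); y=np.array([-np.sin(yaw),np.cos(yaw),0]);x=np.cross(y,z)
    C=np.array(q[:3]); circ=C+.086*(np.outer(np.cos(t),x)+np.outer(np.sin(t),y))
    a=np.outer(np.cos(t),x)+np.outer(np.sin(t),y); k=C+.059*z
    return np.vstack([circ,circ+.005*z]),k,z,np.vstack([k+.013*a+.013*z,k+.013*a-.013*z])
def res(q,full=True):
    P,k,z,H=model(q)
    w=np.r_[bb(W,P)-[174.5,381.5,80.5,216.5],bb(W,H)-[258,301,196,243]]
    w[-2]*=0.2
    if not full: return w
    return np.r_[w/2,np.r_[bb(S,P),bb(T,P),proj(S,k)[0],proj(T,k)[0]]-np.r_[350.5,403,157.2,210.5,369.2,440.8,215,269.2,383.2,177.5,401.7,257]]
for f in (True,False):
    r=least_squares(res,[.507,-.4196,.085,-30.5],x_scale=[.01]*3+[1],args=(f,));print(r.x.round(4),r.fun.round(1),'knob',model(r.x)[1].round(4))
k=model(least_squares(res,[.507,-.4196,.085,-30.5],x_scale=[.01]*3+[1]).x)[1]
rel([k[0],k[1],k[2]-.02])
```

```text
[  0.5056  -0.4137   0.0904 -29.8505] [ 0.9  0.6 -1.2 -1.6  2.6 -1.9  0.5  0.9 -1.4 -0.8 -0.9 -0.2 -1.7 -1.2
 -0.3  1.1  0.7 -1.  -1.4  1.1] knob [ 0.4694 -0.3929  0.1321]
[  0.5055  -0.4122   0.0904 -29.0433] [ 0.4 -0.5 -1.  -2.4  4.5 -4.5  1.1  2.7] knob [ 0.469  -0.392   0.1321]
shift/turn [99.1 -4.1  4.1] q [-40.2  14.   18.1  94.1   0.  170.2] tool [[-0.0, -0.507, -0.862], [0.0, -0.862, 0.507], [-1.0, -0.0, 0.0]] F [-0.6  0.4 -0.6] op 0.0852 t 2.2 p [ 0.4708 -0.3985  0.2113]
```

```bash
python3 -m jog '15 -3 3 0;30 -3.5 3.5 0;45 -3.5 3.5 0;60 -3.5 3.5 0;75 -3.5 3.5 0;90 -3.5 3.5 0;97 -3.5 3.5 0;101 -3.5 3.5 0' 1
python3 - <<'E'
from h import *
c=snap("wrist","pics/w2.png"); rel([.4694,-.3929,.112]); print(proj(c,[.4694,-.3929,.1321]))
E
```

```text
time: 3.2
ee_pos: [0.4695, -0.3937, 0.1099]
tcp_rot: [10.6, 90.0, 160.2]
wrist_force: [-0.3, -0.7, 0.6]
opening: 0.0852
shift/turn [-2.3 -0.6  0.5] q [-40.   12.9   5.5  82.7  -0.  170.5] tool [[-0.0, -0.507, -0.862], [0.0, -0.862, 0.507], [-1.0, -0.0, 0.0]] F [ 0.7  0.4 -0.7] op 0.0853 t 3.25 p [ 0.4695 -0.3937  0.1097]
[[285.60300139 288.44383949]]
```

View pics/w2.png

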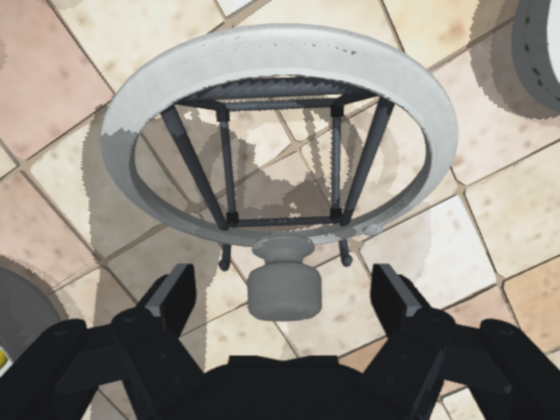

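The knob head is now at u 247–323, v 255–322, centred near (285,288), which matches the prediction (285.6,288.4), and it sits between the fingers. Closing now.

```bash
python3 -m jog '0 0 0 0;0 0 0 0;0 0 0 0;0 0 0 0;0 0 0 0;0 0 0 0;0 0 0 0;0 0 0 0' 0 70
python3 - <<'E'
from h import *
c=snap("wrist","pics/w3.png"); rel([.4694,-.3929,.112])
a=R.from_euler('z',-30,degrees=True).apply([[-1,0,1],[1,0,1]])/2**.5
s=status.get_obs();M=R.from_euler('xyz',s["tcp_rot"],degrees=True).as_matrix()
print('off wires',M.T@a[0],'up slope',M.T@a[1], s["torque"])
E
```

```text
time: 4.25
ee_pos: [0.4695, -0.3938, 0.1109]
tcp_rot: [153.4, 90.0, -57.0]
wrist_force: [-3.4, 0.8, 5.5]
opening: 0.0247
shift/turn [-1.1 -0.7  0.6] q [-40.   12.8   5.6  82.8  -0.  170.5] tool [[0.0, -0.507, -0.862], [-0.0, -0.862, 0.507], [-1.0, 0.0, -0.0]] F [-3.3  0.9  5.9] op 0.0242 t 4.3 p [ 0.4695 -0.3938  0.1109]
off wires [-0.70744745  0.00549886  0.70674456] up slope [-0.70676592 -0.0052166  -0.70742825] [0.26064657 0.43167504 0.25537156]
```

View pics/w3.png

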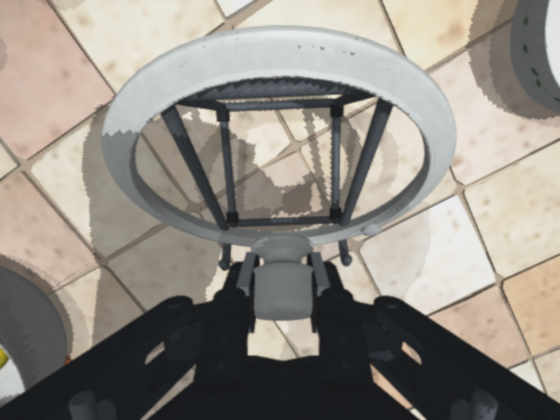

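```bash
python3 -m jog '-1 0 1 0;-2 0 2 0;-3 0 3 0;-4 0 4 0;-4 0 4 0;-4 0 4 0;-4 0 4 0;-4 0 4 0' 0 90; python3 -m jog '-3 0 -3 0;-6 0 -6 0;-10 0 -10 0;-14 0 -14 0;-19 0 -19 0;-24 0 -24 0;-30 0 -30 0;-30 0 -30 0'
python3 - <<'E'
from h import *
c=snap("wrist","pics/w4.png");snap("scene","pics/s4.png"); rel([.4694,-.3929,.112])
a=cv2.imread('pics/w4.png');b=cv2.imread('pics/s4.png')[120:240,310:470]
cv2.imwrite('pics/c4.png',np.hstack([cv2.resize(a,(400,300)),cv2.resize(b,(400,300),interpolation=cv2.INTER_CUBIC)]))
E
```

```text
time: 5.3
ee_pos: [0.4662, -0.3917, 0.1144]
tcp_rot: [161.3, 90.0, -49.2]
wrist_force: [2.2, -1.9, -0.8]
opening: 0.024
time: 6.3
ee_pos: [0.4926, -0.4072, 0.1449]
tcp_rot: [172.0, 89.9, -38.4]
wrist_force: [-0.2, -0.4, -3.6]
opening: 0.0236
shift/turn [32.1 -0.6 26.5] q [-39.6  16.4  13.6  87.2   0.  170.8] tool [[-0.0, -0.507, -0.862], [0.0, -0.862, 0.507], [-1.0, -0.0, 0.0]] F [ 0.5 -0.  -3.9] op 0.0238 t 6.4 p [ 0.492  -0.4068  0.1441]
```

View pics/c4.png

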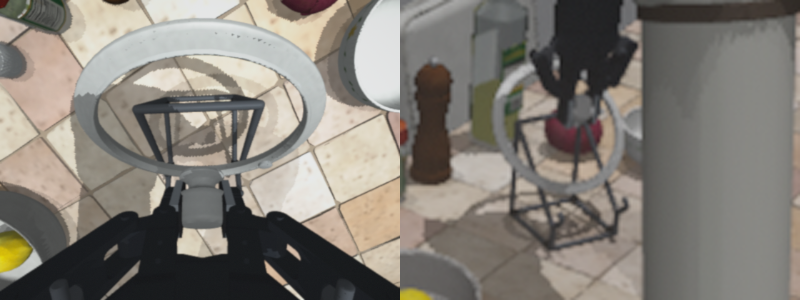

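The lid is free of the hooks and the rest hasn't moved; it still hangs at about 45°. Next I lift it and move it towards the robot over empty worktop.

```bash
python3 -m jog '-8 0 0 0;-20 0 0 0;-35 0 0 0;-52 0 0 0;-70 0 0 0;-85 0 0 0;-95 0 0 0;-100 0 0 0'; python3 -m jog '0 0 10 0;0 0 30 0;0 0 55 0;0 0 85 0;0 0 115 0;0 0 145 0;0 0 160 0;0 0 168 0'
python3 -m jog '0 0 0 0;0 0 0 0;0 0 0 0;0 0 0 0;0 0 0 0;0 0 0 0;0 0 0 0;0 0 0 0' 0 20
python3 - <<'E'
from h import *
a=snap("wrist","pics/w5.png")["color"];b=snap("top","pics/t5.png")["color"]; rel([.4694,-.3929,.112]);print(status.get_obs()["torque"])
cv2.imwrite('pics/c5.png',np.hstack([cv2.resize(a,(400,300)),cv2.resize(b,(400,300))])[:,:,::-1])
E
```

```text
time: 7.4
ee_pos: [0.4921, -0.407, 0.2453]
tcp_rot: [171.9, 89.9, -38.5]
wrist_force: [-0.4, 0.0, -4.6]
opening: 0.0237
time: 8.4
ee_pos: [0.3466, -0.3214, 0.2443]
tcp_rot: [169.7, 90.0, -40.7]
wrist_force: [0.3, 0.3, -3.7]
opening: 0.0239
time: 9.4
ee_pos: [0.3472, -0.3218, 0.2443]
tcp_rot: [-177.5, 90.0, -28.0]
wrist_force: [-0.8, 0.7, -2.6]
opening: 0.0236
shift/turn [ 132.3   -0.6 -141.4] q [-42.8  -5.2   1.4  96.6  -0.  167.6] tool [[0.0, -0.507, -0.862], [-0.0, -0.862, 0.507], [-1.0, 0.0, -0.0]] F [ 0.1  0.5 -3.5] op 0.0239 t 9.5 p [ 0.3471 -0.3218  0.2443]
[ 0.0351591   0.15327228 -0.0285479 ]
```

View pics/c5.png

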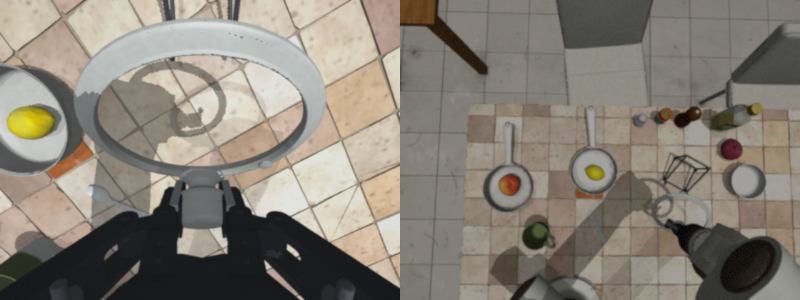

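At 20 N the lid stays at 45° on friction alone. The jog only turns the tool about the vertical, so I'll roll the lid level in the light grip. To do that I set its lower rim gently on clear worktop and carry the knob round that contact point. First step: go to the clear spot.

```bash
python3 -m jog '10 0 8 0;30 0 18 0;52 0 30 0;76 0 42 0;100 0 54 0;122 0 66 0;138 0 73 0;146 0 75 0'; python3 -m jog '2 0 0 0;4 0 0 0;6 0 0 0;8 0 0 0;10 0 0 0;12 0 0 0;12 0 0 0;12 0 0 0'
python3 - <<'E'
from h import *
rel([.28,-.28,.08])
E
```

```text
time: 10.5
ee_pos: [0.2821, -0.2835, 0.0976]
tcp_rot: [-14.6, 90.0, 135.0]
wrist_force: [-0.5, 0.3, -3.2]
opening: 0.0237
time: 11.5
ee_pos: [0.2825, -0.2838, 0.0863]
tcp_rot: [-60.8, 90.0, 88.8]
wrist_force: [-0.3, -0.8, -4.5]
opening: 0.0239
shift/turn [ 6.3 -2.   4.1] q [-45.1 -16.2 -25.5  80.8   0.  165.3] tool [[0.0, -0.507, -0.862], [0.0, -0.862, 0.507], [-1.0, -0.0, 0.0]] F [-0.3 -0.8 -4.5] op 0.0239 t 11.5 p [ 0.2825 -0.2838  0.0863]
```

```bash
python3 -m jog '2 0 0 0;4 0 0 0;5 0 -4 0;6 0 -10 0;8 0 -17 0;11 0 -25 0;14 0 -33 0;14 0 -33 0'
python3 - <<'E'
from h import *
a=snap("wrist","pics/w6.png")["color"];b=snap("scene","pics/s6.png")["color"]; rel([.28,-.28,.08])
cv2.imwrite('pics/c6.png',np.hstack([cv2.resize(a,(400,300)),cv2.resize(b,(400,300))])[:,:,::-1])
E
```

```text
time: 12.5
ee_pos: [0.3115, -0.3009, 0.0726]
tcp_rot: [122.2, 90.0, -88.2]
wrist_force: [-1.9, 1.4, 6.1]
opening: 0.0239
shift/turn [-7.3 -2.  37.5] q [-44.  -11.3 -23.   78.3  -0.  166.4] tool [[0.0, -0.507, -0.862], [-0.0, -0.862, 0.507], [-1.0, 0.0, -0.0]] F [-1.6  1.   5.7] op 0.024 t 12.6 p [ 0.3113 -0.3008  0.0727]
```

View pics/c6.png

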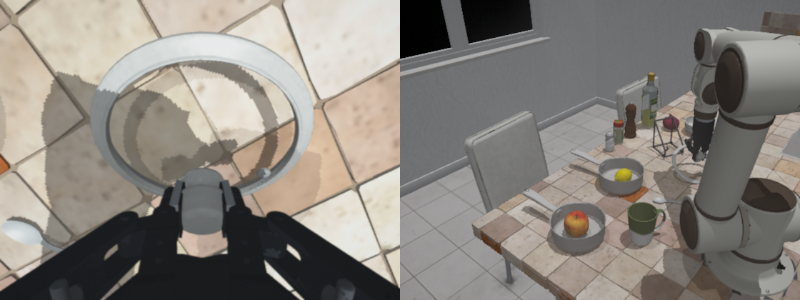

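The lid is rolling as planned, with about 6 N on the wrist. Carrying on round the arc.

```bash
python3 -m jog '2 0 -4 0;5 0 -8 0;8 0 -12 0;11 0 -16 0;14 0 -19 0;17 0 -22 0;20 0 -25 0;20 0 -25 0'
python3 - <<'E'
from h import *
rel([.28,-.28,.046]);print(status.get_obs()["torque"])
E
```

```text
time: 13.6
ee_pos: [0.334, -0.3141, 0.0533]
tcp_rot: [176.0, 89.8, -34.4]
wrist_force: [2.5, -1.1, 7.4]
opening: 0.0241
shift/turn [ 7.1 -2.1 63.9] q [-43.3  -7.4 -21.8  75.4   0.  167.2] tool [[0.003, -0.506, -0.862], [-0.002, -0.862, 0.506], [-1.0, 0.0, -0.003]] F [ 2.5 -1.1  7.4] op 0.0241 t 13.6 p [ 0.334  -0.3141  0.0533]
[ 0.29962218  0.26309782 -0.0490894 ]
```

```bash
python3 -m jog '1 0 -1 0;2 0 -2 0;3 0 -3 0;4 0 -4 0;5 0 -5 0;5 0 -5 0;5 0 -5 0;5 0 -5 0'
python3 -m jog '1 0 0 0;1 0 0 0;2 0 0 0;2 0 0 0;3 0 0 0;3 0 0 0;3 0 0 0;3 0 0 0'
python3 - <<'E'
from h import *
a=snap("wrist","pics/w7.png")["color"];b=snap("scene","pics/s7.png")["color"]; rel([.28,-.28,.046]);print(status.get_obs()["torque"])
E
```

```text
time: 14.6
ee_pos: [0.338, -0.3167, 0.0481]
tcp_rot: [165.8, 89.8, -44.6]
wrist_force: [1.0, -2.3, 4.9]
opening: 0.0239
time: 15.6
ee_pos: [0.3391, -0.3175, 0.0465]
tcp_rot: [170.6, 89.6, -39.8]
wrist_force: [4.7, -3.0, 13.8]
opening: 0.0237
shift/turn [ 0.1 -2.4 70. ] q [-43.1  -6.6 -21.8  74.4   0.  167.3] tool [[0.005, -0.506, -0.862], [-0.004, -0.862, 0.506], [-1.0, 0.001, -0.006]] F [ 4.3 -2.3 13.3] op 0.0239 t 15.7 p [ 0.3391 -0.3175  0.0465]
[-0.01087981  0.03219324  0.04033773]
```

View pics/w7.png

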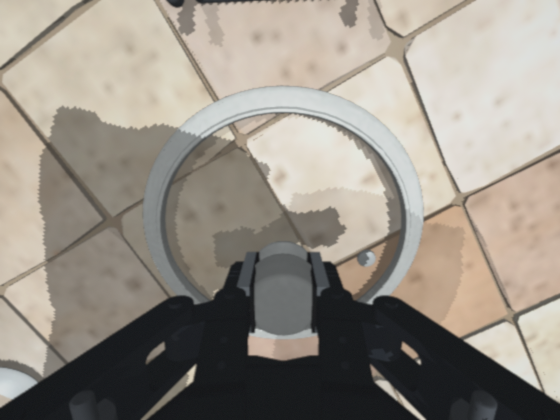

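The flange now spans u 144–423 with its top edge at v 86, and it looks nearly flat on the worktop. I'll fit the tilt to those readings.

Run:
```python
from h import *
W=load('pics/w7.png');t=np.linspace(0,2*np.pi,361);ax=np.array([.862,-.506,0]);yy=np.array([.506,.862,0])
for tilt in (0,3,6,10):
  for off in (0,.004):
    th=np.radians(tilt); z=-np.sin(th)*ax+np.cos(th)*np.array([0,0,1]);x=np.cross(yy,z)
    k=np.array([.3391,-.3175,.0465+.0195])+off*ax; C=k-.059*z
    c=C+.086*(np.outer(np.cos(t),x)+np.outer(np.sin(t),yy)); c=np.vstack([c,c+.005*z]); p=proj(W,c)
    m=[p[np.argmin(abs(p[:,1]-v))] for v in ()]
    print(tilt,off,'C',C.round(3),'low',c[:,2].min().round(4),'u',p[:,0].min().round(1),p[:,0].max().round(1),'v',p[:,1].min().round(1),p[:,1].max().round(1),'v at umin',p[np.argmin(p[:,0]),1].round(1), 'knob',proj(W,k)[0].round(1))
```

```text
0 0 C [ 0.339 -0.318  0.007] low 0.007 u 150.2 421.3 v 96.8 351.4 v at umin 225.0 knob [286.9 284.1]
0 0.004 C [ 0.343 -0.32   0.007] low 0.007 u 149.4 422.2 v 89.1 346.8 v at umin 219.0 knob [286.9 276.4]
3 0 C [ 0.342 -0.319  0.007] low 0.0026 u 149.2 422.4 v 90.8 343.6 v at umin 216.6 knob [286.9 284.1]
3 0.004 C [ 0.345 -0.321  0.007] low 0.0026 u 148.3 423.3 v 82.8 339.1 v at umin 210.4 knob [286.9 276.4]
6 0 C [ 0.344 -0.321  0.007] low -0.0017 u 147.9 423.7 v 84.8 336.0 v at umin 210.6 knob [286.9 284.1]
6 0.004 C [ 0.348 -0.323  0.007] low -0.0017 u 147.1 424.6 v 76.5 331.5 v at umin 204.3 knob [286.9 276.4]
10 0 C [ 0.348 -0.323  0.008] low -0.007 u 146.0 425.8 v 76.5 326.0 v at umin 201.2 knob [286.9 284.1]
10 0.004 C [ 0.351 -0.325  0.008] low -0.007 u 145.1 426.7 v 68.0 321.5 v at umin 194.7 knob [286.9 276.4]
```

```bash
python3 -m jog '1 0 0 0;2 0 0 0;3 0 0 0;4 0 0 0;4 0 0 0;4 0 0 0;4 0 0 0;4 0 0 0'
python3 - <<'E'
from h import *
snap("wrist","pics/w8.png"); rel([.28,-.28,.046]);print(status.get_obs()["torque"])
a=cv2.imread('pics/w7.png').astype(int);b=cv2.imread('pics/w8.png').astype(int)
g=lambda i:i[40:240,150:420].sum(2).astype(np.float32)
print(cv2.phaseCorrelate(g(a)[:60],g(b)[:60]))
E
```

```text
time: 16.7
ee_pos: [0.3398, -0.318, 0.0429]
tcp_rot: [171.1, 89.5, -39.4]
wrist_force: [5.5, -4.8, 14.1]
opening: 0.024
shift/turn [-3.7 -2.5 70.7] q [-43.1  -6.5 -22.1  73.9   0.  167.3] tool [[0.006, -0.506, -0.862], [-0.005, -0.862, 0.506], [-1.0, 0.001, -0.008]] F [ 6.8 -4.6 13.9] op 0.0238 t 16.75 p [ 0.3397 -0.318   0.0429]
[-0.32929758 -0.44076663  0.0034853 ]
((1.0628291775648506, 0.042881177981211493), 0.7118428027777024)
```

```bash
python3 -m jog '-1 0 -1 0;-1 0 -1 0;-2 0 -2 0;-2 0 -2 0;-3 0 -2 0;-3 0 -2 0;-3 0 -2 0;-3 0 -2 0'
python3 - <<'E'
from h import *
rel([.28,-.28,.046]);print(status.get_obs()["torque"])
E
```

```text
time: 17.75
ee_pos: [0.3392, -0.3174, 0.0438]
tcp_rot: [159.4, 89.9, -51.1]
wrist_force: [0.6, -3.9, 4.5]
opening: 0.024
shift/turn [-2.4 -2.3 70. ] q [-43.1  -6.3 -21.8  74.3  -0.  167.3] tool [[0.001, -0.507, -0.862], [-0.002, -0.862, 0.507], [-1.0, 0.001, -0.002]] F [ 0.6 -3.9  4.5] op 0.024 t 17.75 p [ 0.3392 -0.3174  0.0438]
[-0.47533086  0.32245677  0.15556659]
```

```bash
python3 -m jog '0 0 0 0;0 0 0 0;0 0 0 0;0 0 0 0;0 0 0 0;-2 0 0 0;-5 0 0 0;-8 0 0 0' 0 70; python3 -m jog '-10 0 0 0;-30 0 0 0;-55 0 0 0;-80 0 0 0;-110 0 0 0;-135 0 0 0;-150 0 0 0;-156 0 0 0'
python3 - <<'E'
from h import *
rel([.447,.2215,.208]);print(status.get_obs()["torque"])
E
```

```text
time: 18.75
ee_pos: [0.3382, -0.3162, 0.0508]
tcp_rot: [-27.6, 89.9, 122.0]
wrist_force: [-0.0, -0.5, -3.6]
opening: 0.0236
time: 19.75
ee_pos: [0.3387, -0.3168, 0.208]
tcp_rot: [175.0, 90.0, -35.5]
wrist_force: [-0.6, -0.1, -3.5]
opening: 0.0239
shift/turn [-2.000e-01 -5.190e+02  1.793e+02] q [-43.1  -7.3  -4.5  92.7   0.  167.4] tool [[0.001, -0.507, -0.862], [-0.0, -0.862, 0.507], [-1.0, 0.0, -0.001]] F [-0.6 -0.1 -3.5] op 0.0239 t 19.75 p [ 0.3387 -0.3168  0.208 ]
[0.0117861  0.03241673 0.00607891]
```

```bash
python3 -m jog '0 -10 3 -3;0 -35 12 -8;0 -70 24 -14;0 -110 38 -20;0 -155 53 -26;0 -200 69 -32;0 -235 81 -37;0 -260 90 -40'
python3 - <<'E'
from h import *
rel([.447,.2215,.208]);print(status.get_obs()["torque"])
E
```

```text
time: 20.75
ee_pos: [0.3922, -0.0448, 0.2063]
tcp_rot: [-29.4, 89.9, 160.5]
wrist_force: [1.4, -0.2, -3.0]
opening: 0.0241
shift/turn [  -1.6 -253.   -99.8] q [ -6.5 -16.5 -12.5  94.2   0.  163.6] tool [[-0.001, 0.172, -0.985], [0.0, -0.985, -0.172], [-1.0, -0.001, 0.001]] F [ 1.4 -0.2 -3. ] op 0.0241 t 20.75 p [ 0.3922 -0.0448  0.2063]
[-0.00167844 -0.08863822 -0.00458454]
```

```bash
python3 -m jog '0 -15 -6 -4;0 -45 -18 -9;0 -85 -33 -15;0 -130 -51 -21;0 -175 -69 -27;0 -215 -85 -33;0 -242 -95 -37;0 -253 -100 -40'; python3 -m jog '0 0 0 0;0 0 0 0;0 0 0 0;0 0 0 0;0 0 0 0;0 0 0 0;0 0 0 0;0 0 0 0'
python3 - <<'E'
from h import *
W=snap("wrist","pics/w9.png")["color"];T=snap("top","pics/t9.png")["color"];S=snap("scene","pics/s9.png")["color"]; rel([.447,.2215,.208]);print(status.get_obs()["torque"])
f=lambda x,w,h:cv2.resize(x,(w,h),interpolation=cv2.INTER_CUBIC)
im=np.vstack([np.hstack([f(S[200:380,160:400],400,300),f(W,400,300)]),np.hstack([f(T[200:320,80:240],400,300),np.zeros((300,400,3),np.uint8)])])
cv2.imwrite('pics/c9.png',im[:,:,::-1])
E
```

```text
time: 21.75
ee_pos: [0.4484, 0.2207, 0.206]
tcp_rot: [-29.2, 89.9, -159.3]
wrist_force: [0.1, -0.5, -3.9]
opening: 0.0235
time: 22.75
ee_pos: [0.4493, 0.2192, 0.2073]
tcp_rot: [-62.1, 90.0, 167.4]
wrist_force: [0.1, 0.9, -3.8]
opening: 0.0243
shift/turn [-0.7 -3.2 -0.3] q [ 26.   -2.3  -0.   92.3  -0.  156.4] tool [[-0.0, 0.761, -0.649], [-0.0, -0.649, -0.761], [-1.0, -0.0, 0.0]] F [ 0.9  0.1 -3.1] op 0.024 t 22.9 p [0.4492 0.2192 0.2073]
[-0.0093174  0.0440588  0.0331267]
```

View pics/c9.png

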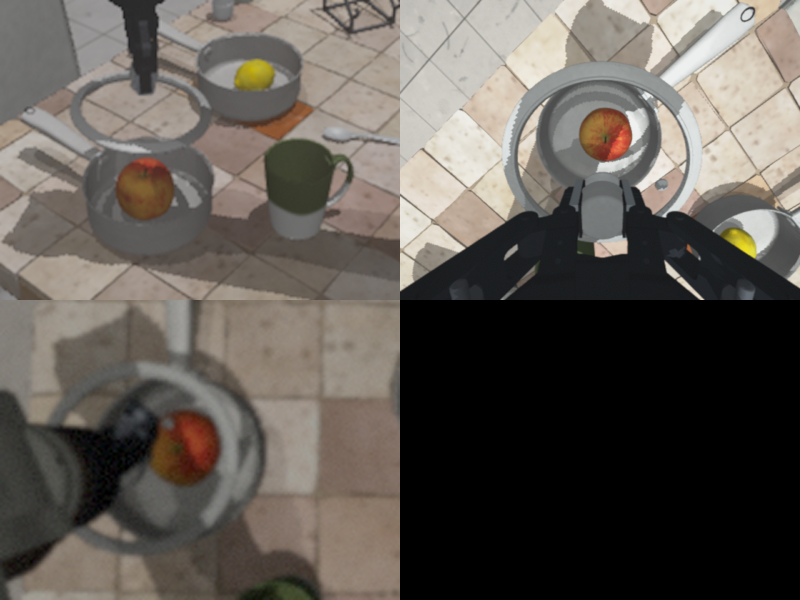

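Final-pose pictures, in original pixels: in scene the flange spans u 202–288, v 243–294; in top u 100–175, v 225–302; in wrist u 143–423, v 87–337. It looks level above the apple pan. I'll fit the lid pose and the pan rim.

```bash
cat > fit.py <<'E'
from h import *
from scipy.optimize import least_squares
S,T,W=[load(f'pics/{k}9.png') for k in 'stw']; T0=load('pics/top0.png');S0=load('pics/scene0.png')
t=np.linspace(0,2*np.pi,361)
def bb(c,P):
    p=proj(c,P); return np.r_[p[:,0].min(),p[:,0].max(),p[:,1].min(),p[:,1].max()]
def lid(q):
    z=np.array([q[3],q[4],1]);z/=np.linalg.norm(z);y=np.cross(z,[1,0,0]);y/=np.linalg.norm(y);x=np.cross(y,z)
    c=np.array(q[:3])+.086*(np.outer(np.cos(t),x)+np.outer(np.sin(t),y)); return np.vstack([c,c+.005*z])
def res(q):
    P=lid(q); return np.r_[bb(S,P)-[202,287.8,243.2,294],bb(T,P)-[100,175.2,224.8,302],(bb(W,P)-[142.8,422.8,86.8,337.5])/2]
r=least_squares(res,[.447,.22,.17,0,0],x_scale=[.01]*3+[.05]*2)
print('lid C',r.x[:3].round(4),'tilt deg x,y',np.degrees(r.x[3:]).round(2),r.fun.round(1))
f=least_squares(lambda q:np.r_[res([*q,0,0])],[.447,.22,.17],x_scale=.01);print('level fit',f.x.round(4),f.fun.round(1))
def pan(q,w):
    P=np.c_[q[0]+.086*np.cos(t),q[1]+.086*np.sin(t),0*t+.068]; a=bb(S0,P);b=bb(T0,P);c=bb(W,P)
    return np.r_[(a[:3]-[209.4,287.4,283])*w[0],(b[[0,2,3]]-[116.5,230,296.4])*w[1],(c[:3]-[190.5,367,108.5])*w[2]]
for w in ((1,1,.5),(0,1,0),(1,0,0),(0,0,1)):
    p=least_squares(pan,[.447,.22],args=(w,));print('pan',w,p.x.round(4),p.fun.round(1))
E
python3 fit.py
```

```text
lid C [0.4527 0.2236 0.1671] tilt deg x,y [-3.31 -4.56] [-0.3 -2.2 -0.  -0.2 -4.7 -0.6  0.2 -0.3  2.6 -0.9  2.3  0.7]Traceback (most recent call last):
  File "fit.py", line 14, in <module>
    f=least_squares(lambda q:np.r_[res([*q,0,0])],[.447,.22,.17],x_scale=.01);print('level fit',f.x.round(4),f.fun.round(1))
    return func(*args, **kwargs)
    vector_fun = VectorFunction(
        fun_wrapped,
    ...<6 lines>...
        workers=workers
    )
    self._update_fun()
    ~~~~~~~~~~~~~~~~^^
    self.f = self.fun_wrapped(xp_copy(self.x))
             ~~~~~~~~~~~~~~~~^^^^^^^^^^^^^^^^^
    return np.atleast_1d(self.fun(x))
                         ~~~~~~~~^^^
    return self.f(x, *self.args, **self.kwargs)
           ~~~~~~^^^^^^^^^^^^^^^^^^^^^^^^^^^^^^
  File "fit.py", line 14, in <lambda>
    f=least_squares(lambda q:np.r_[res([*q,0,0])],[.447,.22,.17],x_scale=.01);print('level fit',f.x.round(4),f.fun.round(1))
                                   ~~~^^^^^^^^^^
  File "fit.py", line 11, in res
    P=lid(q); return np.r_[bb(S,P)-[202,287.8,243.2,294],bb(T,P)-[100,175.2,224.8,302],(bb(W,P)-[142.8,422.8,86.8,337.5])/2]
  File "fit.py", line 8, in lid
    z=np.array([q[3],q[4],1]);z/=np.linalg.norm(z);y=np.cross(z,[1,0,0]);y/=np.linalg.norm(y);x=np.cross(y,z)
                              ^^^^^^^^^^^^^^^^^^^^
numpy._core._exceptions._UFuncOutputCastingError: Cannot cast ufunc 'divide' output from dtype('float64') to dtype('int64') with casting rule 'same_kind'
```

The top view's left edge is hidden by the arm, and the coarse fit hints at about 5° of tilt. That is too uncertain to leave, so I'll refine it with edge samples along the flange outline.

```bash
cat > fit2.py <<'E'
from h import *
from scipy.optimize import least_squares
from scipy.ndimage import map_coordinates as mc
import sys
t=np.linspace(0,2*np.pi,361)
def lid(q):
    z=np.array([q[3],q[4],1.]);z/=np.linalg.norm(z);y=np.cross(z,[1,0,0]);y/=np.linalg.norm(y);x=np.cross(y,z)
    c=np.array(q[:3])+.086*(np.outer(np.cos(t),x)+np.outer(np.sin(t),y)); return np.vstack([c,c+.005*z])
def outline(c,q,n=120):
    h=cv2.convexHull(proj(c,lid(q)).astype(np.float32))[:,0]; h=np.vstack([h,h[:1]])
    s=np.r_[0,np.cumsum(np.linalg.norm(np.diff(h,axis=0),axis=1))];u=np.linspace(0,s[-1],n,endpoint=False)
    p=np.c_[np.interp(u,s,h[:,0]),np.interp(u,s,h[:,1])]; d=np.roll(p,-1,0)-np.roll(p,1,0); nr=np.c_[d[:,1],-d[:,0]]/np.linalg.norm(d,axis=1)[:,None]
    if ((p-p.mean(0))*nr).sum()<0: nr=-nr
    return p,nr
def edges(c,im,q,w,G):
    p,nr=outline(c,q); ks=np.arange(-w,w+.01,.25); X=p[:,None]+ks[None,:,None]*nr[:,None]
    g=np.abs(np.stack([mc(ch,[X[...,1],X[...,0]],order=1) for ch in cv2.split(im)]))if 0 else np.stack([mc(ch,[X[...,1],X[...,0]],order=1) for ch in cv2.split(im)])
    dg=np.abs(g[:,:,4:]-g[:,:,:-4]).sum(0); i=dg.argmax(1); ok=(dg.max(1)>G)&(i>0)&(i<dg.shape[1]-1)
    return p[ok]+ks[i[ok]+2][:,None]*nr[ok]
def run(tag,views,q,W0=(6,5,4,3,2.5)):
    V=[(load(f'pics/{k}{tag}.png'),cv2.GaussianBlur(cv2.imread(f'pics/{k}{tag}.png').astype(np.float32),(0,0),.7)) for k in views]
    for w in W0:
        E=[edges(c,im,q,w*(2 if k=='w' else 1),40) for k,(c,im) in zip(views,V)]
        def res(q):
            o=[]
            for k,(c,im),e in zip(views,V,E):
                p,nr=outline(c,q,240); D=e[:,None]-p[None]; j=(D**2).sum(2).argmin(1); o.append((D[np.arange(len(e)),j]*nr[j]).sum(1)/(2 if k=='w' else 1))
            return np.concatenate(o)
        r=least_squares(res,q,x_scale=[.01]*3+[.05]*2,loss='soft_l1',f_scale=.4,diff_step=1e-4); q=r.x
    print(tag,views,'C',q[:3].round(4),'tilt',np.degrees(q[3:]).round(2),'med|r|',np.median(abs(res(q))).round(2),[len(e) for e in E])
if __name__=='__main__':
    for v in ('stw','sw','w','s'): run(sys.argv[1],v,np.array([float(x) for x in sys.argv[2:7]]))
E
python3 fit2.py 9 .4527 .2236 .168 -.03 -.04
python3 fit2.py 9 .4492 .2192 .168 0 0
sed -i 's/\[\*q,0,0\]/[*q,0.,0.]/; s/-4.7//' fit.py; python3 fit.py | grep pan
```

```text
9 stw C [0.4542 0.223  0.1677] tilt [-2.66 -7.47] med|r| 0.47 [75, 33, 38]
9 sw C [0.4537 0.2261 0.1695] tilt [-2.61 -8.15] med|r| 0.49 [76, 44]
9 w C [0.4595 0.2302 0.1552] tilt [10.38  2.93] med|r| 0.65 [61]
9 s C [0.498  0.176  0.1237] tilt [6.27 2.13] med|r| 0.38 [77]
9 stw C [0.4461 0.215  0.1664] tilt [ 3.66 -2.35] med|r| 0.63 [65, 11, 62]
9 sw C [0.4458 0.2152 0.1663] tilt [ 3.77 -2.59] med|r| 0.64 [64, 65]
9 w C [0.4464 0.2157 0.1598] tilt [10.84 -0.77] med|r| 0.62 [79]
9 s C [0.395  0.2612 0.2193] tilt [ 7.49 -2.83] med|r| 0.51 [69]
pan (1, 1, 0.5) [0.4461 0.2226] [-0.7  1.2 -2.  -2.  -0.7  1.8  0.4  0.5 -0. ]
pan (0, 1, 0) [0.4475 0.2177] [ 0.   0.  -0.   0.  -1.3  1.2  0.   0.   0. ]
pan (1, 0, 0) [0.442  0.2277] [-1.2  1.2 -0.3 -0.   0.   0.  -0.  -0.  -0. ]
pan (0, 0, 1) [0.4454 0.2231] [-0.   0.  -0.  -0.  -0.   0.  -0.1  0.1  0. ]
```

```bash
cat > fit3.py <<'E'
from fit2 import *
# params: dz (knob offset along tool z), h (knob above TCP), tilt (knob axis toward tool z), + image shift for view
def pose(q,M,p):
    a=q[2]; tz=M[:,2];up=-M[:,0]; z=np.cos(a)*up+np.sin(a)*tz; k=p+q[0]*tz+q[1]*up; C=k-.059*z
    return np.r_[C,z[0]/z[2],z[1]/z[2]]
def go(tag,view,M,p,q,shift=False,ws=(8,6,5,4,3,3)):
    f=f'pics/{view}{tag}.png';c=load(f);im=cv2.GaussianBlur(cv2.imread(f).astype(np.float32),(0,0),.8); q=np.array(list(q)+[0.,0.])
    for w in ws:
        sh=lambda c,q:(lambda d:d)( {**c,'cx':c['cx']+q[3],'cy':c['cy']+q[4]})
        e=edges(sh(c,q),im,pose(q,M,p),w,50)
        def res(q):
            P,nr=outline(sh(c,q),pose(q,M,p),240);D=e[:,None]-P[None];j=(D**2).sum(2).argmin(1)
            return np.r_[(D[np.arange(len(e)),j]*nr[j]).sum(1),q[3:]*(3 if shift else 300),(q[1]-.0205)/.0015*2]
        r=least_squares(res,q,x_scale=[.005,.005,.05,1,1],loss='soft_l1',f_scale=.5,diff_step=1e-4);q=r.x
    b=proj(sh(c,q),lid(pose(q,M,p)));print(tag,view,'dz,h mm',(q[:2]*1000).round(1),'tilt',np.degrees(q[2]).round(2),'sh',q[3:].round(1),'med',np.median(abs(r.fun)).round(2),len(e),'bbox',b.min(0).round(1),b.max(0).round(1))
if __name__=='__main__':
    M7=np.array([[.0,-.507,-.862],[0,-.862,.507],[-1,0,0]]);M9=np.array([[0,.761,-.649],[0,-.649,-.761],[-1,0,0]])
    for a in (0,.07):
        go('7','w',M7,np.array([.3391,-.3175,.0465]),[0,.0195,a]); go('8','w',M7,np.array([.3397,-.318,.0429]),[0,.021,a])
        for v in 'ws': go('9',v,M9,np.array([.4492,.2192,.2073]),[0,.021,a],v=='s')
E
python3 fit3.py
```

```text
7 w dz,h mm [ 6.2 16.4] tilt -1.27 sh [-0. -0.] med 0.69 42 bbox [153.8 111.1] [417.6 358.5]
8 w dz,h mm [-0.  20.5] tilt -2.23 sh [-0.  0.] med 0.5 11 bbox [150.2 101.4] [421.4 358.6]
9 w dz,h mm [ 2.7 20.9] tilt -0.01 sh [0. 0.] med 1.0 22 bbox [149.6 107. ] [420.7 358.6]
9 s dz,h mm [ 8.3 23.6] tilt -2.59 sh [-0.1 -0. ] med 0.55 51 bbox [209.6 239.5] [293.2 291.8]
7 w dz,h mm [ 3. 19.] tilt 8.06 sh [-0. -0.] med 0.66 14 bbox [147.9  86.8] [423.8 333.9]
8 w dz,h mm [ 5.8 22.7] tilt 9.6 sh [-0.  0.] med 0.25 13 bbox [145.2  88.8] [426.8 336.6]
9 w dz,h mm [-16.6  12.8] tilt -4.48 sh [ 0. -0.] med 0.66 29 bbox [152.4  81.4] [417.9 339.7]
9 s dz,h mm [-22.1  20.4] tilt -15.52 sh [-0.  0.] med 0.69 46 bbox [203. 238.] [283.5 296. ]
```

Automatic edge picking isn't reliable on this cluttered background. The wrist moments are better evidence. While only the edge touched, the load line lay about 70 mm off centre; during the final press it was within about 20 mm, so the lid lay flat. What's left is to check that it hasn't moved in the grip since: I'll compare the flange position in the wrist images w8 (flat, pressed) and w9 (now).

Run:
```python
import cv2,numpy as np
for k in '789':
    g=cv2.GaussianBlur(cv2.imread(f'pics/w{k}.png'),(3,3),0).astype(int)
    h=g.max(2)-g.min(2)  # saturation: flange is grey
    v=g.mean(2).astype(int)
    print(k,'top u=280 v70-120',v[70:120:2,280], 'sat',h[70:120:2,280])
    print('  left v=215 u130-180',v[215,130:180:2],'sat',h[215,130:180:2]); print('  right u400-440',v[215,396:440:2],'sat',h[215,396:440:2])
```

```text
7 top u=280 v70-120 [187 186 186 187 190 193 195 186 179 199 209 213 214 215 215 215 216 215
 192 190 210 138 122 141 157] sat [33 34 34 34 33 33 32 28  5  6  5  5  3  4  3  3  4  3  4  5  4  3 22 29
 31]
  left v=215 u130-180 [134 134 134 134 133 131 124 131 134 135 135 134 133 130 133 107  83  85
 102 107 108 108 111 124 132] sat [17 17 17 18 18 17  9  4  4  4  4  4  4  4  3  2  2  2 11 14 15 14 15 17
 19]
  right u400-440 [116 116 106  83  86 145 182 176 186 192 200 200 207 197 184 160 122  96
  88 104 134 158] sat [14 13 10  2  3  4  5  5  5  6  6  6  6  3 20 28 27 25 26 33 46 57]
8 top u=280 v70-120 [185 184 184 184 187 191 193 194 195 194 182 194 204 210 211 211 212 212
 212 210 181 193 193 128 135] sat [33 33 33 34 33 33 33 32 33 32 14  4  5  5  6  6  5  5  5  6  6  6  5  7
 26]
  left v=215 u130-180 [133 133 132 131 131 132 130 130 135 134 135 135 134 131 133 123  90  81
  94 105 106 109 120 128 127] sat [16 17 17 17 18 17 15  3  3  4  4  4  4  4  3  3  3  1  8 14 14 15 17 18
 19]
  right u400-440 [116 111  89  82 117 174 181 189 191 196 206 206 199 189 207 208 204 198
 183 156 121  94] sat [14 11  3  2  3  6  5  5  6  6  6  7  6  9 22 24 27 29 29 29 27 26]
9 top u=280 v70-120 [144 145 146 145 145 146 148 144 139 147 152 154 155 156 156 156 157 157
 145 148 151 105  94 103 112] sat [17 16 17 16 15 16 15 13  2  4  4  4  4  4  4  3  4  4  4  4  5  3  2  1
  2]
  left v=215 u130-180 [216 213 209 205 209 215 215 218 221 222 222 217 181 146 142 114  92 127
 189 192 194 200 204 202 203] sat [19 20 23 26 23 19  7  4  5  4  4  4  5  4  4  4  3 15 37 41 40 36 34 35
 36]
  right u400-440 [212 211 174 117 121 189 217 216 222 221 220 220 219 209 212 215 207 205
 214 220 218 217] sat [27 28 22  2  3  4  4  5  3  4  4  4  4  4 15 19 24 25 21 17 19 19]
```

Saturation separates the grey flange cleanly from the tiles, and it shows a shift of about 4 px between w8 and w9. I'll rerun the one-angle fit on signed saturation edges.

```bash
cat > fit4.py <<'E'
from fit2 import *
from fit3 import pose
def edg(c,s,q,w):
    p,nr=outline(c,q);ks=np.arange(-w,w+.01,.5);X=p[:,None]+ks[None,:,None]*nr[:,None];g=mc(s,[X[...,1],X[...,0]],order=1)
    n=8; cs=np.cumsum(g,1); d=(cs[:,2*n:]-cs[:,n:-n])-(cs[:,n:-n]-cs[:,:-2*n]); d/=n   # mean outside - mean inside
    i=d.argmax(1);ins=np.array([g[r,j+1:j+n].max() for r,j in enumerate(i)]);ok=(d.max(1)>8)&(ins<9)
    return p[ok]+(ks[i[ok]+n]+.25)[:,None]*nr[ok]
def go(tag,view,M,p,q,hs=.0015,ws=(16,12,10,9,9,9)):
    f=f'pics/{view}{tag}.png';c=load(f);g=cv2.imread(f).astype(float);s=cv2.GaussianBlur(g.max(2)-g.min(2),(3,3),0);q=np.array(q,float)
    for w in ws:
        e=edg(c,s,pose(q,M,p),w)
        def res(q):
            P,nr=outline(c,pose(q,M,p),360);D=e[:,None]-P[None];j=(D**2).sum(2).argmin(1)
            return np.r_[(D[np.arange(len(e)),j]*nr[j]).sum(1),(q[1]-.0205)/hs]
        r=least_squares(res,q,x_scale=[.005,.005,.05],loss='soft_l1',f_scale=.7,diff_step=1e-4);q=r.x
    b=proj(c,lid(pose(q,M,p)));P=pose(q,M,p);print(tag,view,'dz,h mm',(q[:2]*1000).round(1),'tilt',np.degrees(q[2]).round(2),'med',np.median(abs(r.fun)).round(2),len(e),'bbox',b.min(0).round(1),b.max(0).round(1),'C',P[:3].round(4))
if __name__=='__main__':
    M7=np.array([[.005,-.507,-.862],[-.004,-.862,.507],[-1,0,-.006]]);M8=np.array([[.006,-.506,-.862],[-.005,-.862,.506],[-1,0,-.008]]);M9=np.array([[0,.761,-.649],[0,-.649,-.761],[-1,0,0.]])
    for a in (0,.07):
        go('7','w',M7,np.array([.3391,-.3175,.0465]),[0,.0195,a]); go('8','w',M8,np.array([.3397,-.318,.0429]),[0,.021,a])
        go('9','w',M9,np.array([.4492,.2192,.2073]),[0,.021,a]);go('9','s',M9,np.array([.4492,.2192,.2073]),[0,.021,a])
E
python3 fit4.py
```

```text
7 w dz,h mm [ 4.5 26.8] tilt 9.5 med 0.41 37 bbox [141.7  84.8] [430.5 338.2] C [ 0.3438 -0.3203  0.0151]
8 w dz,h mm [ 4.2 27.6] tilt 6.94 med 0.26 37 bbox [142.4  89.3] [429.9 345.5] C [ 0.3424 -0.3196  0.012 ]
9 w dz,h mm [-1.7 24.7] tilt 6.43 med 0.95 54 bbox [143.4  84.7] [427.3 340.6] C [0.4546 0.2255 0.1734]
9 s dz,h mm [ 2.9 21.3] tilt 7.21 med 0.27 70 bbox [202.1 241.7] [286.  292.7] C [0.4521 0.2226 0.17  ]
7 w dz,h mm [ 4.1 26.9] tilt 9.19 med 0.27 38 bbox [141.7  84.6] [430.5 338.7] C [ 0.3438 -0.3203  0.0152]
8 w dz,h mm [ 4.6 27.6] tilt 7.3 med 0.34 40 bbox [142.4  89.5] [429.9 345. ] C [ 0.3424 -0.3196  0.012 ]
9 w dz,h mm [-2.8 23.5] tilt 5.42 med 1.31 50 bbox [144.5  84.8] [426.1 340.8] C [0.4546 0.2255 0.1721]
9 s dz,h mm [ 3.4 21.1] tilt 7.46 med 0.29 67 bbox [202.2 241.8] [286.1 292.7] C [0.452  0.2225 0.1699]
```

```bash
python3 -m jog '0 0 0 -10;0 0 0 -20;0 0 0 -30;0 0 0 -40;0 0 0 -50;0 0 0 -60;0 0 0 -70;0 0 0 -80'
python3 - <<'E'
from fit4 import *
for k,n in (('s','scene'),('w','wrist'),('t','top')): snap(n,f'pics/{k}10.png')
s=status.get_obs();M=R.from_euler('xyz',s["tcp_rot"],degrees=True).as_matrix();rel([.447,.2215,.208])
for v in 'stw':
  for a in (0,.07): go('10',v,M,s["ee_pos"],[0,.021,a])
# free-tilt scene+top fit
M9=np.array([[0,.761,-.649],[0,-.649,-.761],[-1,0,0.]]);
for a in (0,.07): go('9','t',M9,np.array([.4492,.2192,.2073]),[0,.021,a])
E
```

```text
time: 23.9
ee_pos: [0.4493, 0.2192, 0.2073]
tcp_rot: [27.0, 90.0, -23.1]
wrist_force: [-0.9, -0.5, -2.8]
opening: 0.0239
shift/turn [-0.7 -0.3 -3.2] q [26.  -2.3 -0.  92.3 -0.  76.6] tool [[0.0, 0.773, 0.635], [0.0, 0.635, -0.773], [-1.0, 0.0, 0.0]] F [ 0.6 -0.2 -3.5] op 0.0233 t 24.05 p [0.4493 0.2192 0.2073]
10 s dz,h mm [ 5.4 18.1] tilt 6.2 med 0.26 58 bbox [204.3 246.1] [288.2 290.6] C [0.4486 0.2199 0.1668]
10 s dz,h mm [ 5.  18.5] tilt 6.34 med 0.28 60 bbox [204.3 246.1] [288.2 290.5] C [0.4483 0.2204 0.1671]
10 t dz,h mm [ 0.  20.2] tilt -0.0 med 1.69 58 bbox [ 97.9 226.5] [175.8 303.7] C [0.4493 0.2192 0.1685]
10 t dz,h mm [14.6 19.9] tilt 14.96 med 1.32 55 bbox [ 95.2 227. ] [176.3 304.1] C [0.4489 0.2197 0.1702]
10 w dz,h mm [-0.8 24.2] tilt 7.12 med 0.75 61 bbox [139.1  85.4] [422.4 339.3] C [0.4441 0.2255 0.173 ]
10 w dz,h mm [-0.8 24.2] tilt 7.12 med 0.75 62 bbox [139.1  85.4] [422.5 339.3] C [0.4441 0.2255 0.173 ]
9 t dz,h mm [ 0.  19.8] tilt 5.11 med 0.81 53 bbox [ 95.3 225. ] [174.6 301.9] C [0.4526 0.2232 0.1683]
9 t dz,h mm [ 2.5 20. ] tilt 7.13 med 0.83 51 bbox [ 95.1 225.2] [174.8 301.9] C [0.4523 0.2229 0.1688]
```

Rotating the tool shows the tilt is real: both scene fits put the knob axis about 6–7° towards tool +z. So I go back to the clear spot and press the lid flat at one constant, firmer grip, so nothing shifts on release.

```bash
python3 -m jog '0 -10 8 0;0 -33 27 0;0 -66 54 0;0 -101 82 0;0 -137 111 0;0 -173 140 0;0 -209 169 0;0 -245 198 0' 0 45; python3 -m jog '0 -36 29 0;0 -72 58 0;0 -108 88 0;0 -140 114 0;10 -163 132 0;40 -175 142 0;80 -180 146 0;110 -180 146 0'; python3 -m jog '20 0 0 0;30 0 0 0;36 0 0 0;40 0 0 0;43 0 0 0;45 0 0 0;47 0 0 0;49 0 0 0'
python3 - <<'E'
from h import *
snap("wrist","pics/w11.png"); rel([.339,-.317,.0445]);print(status.get_obs()["torque"])
E
```

```text
time: 25.05
ee_pos: [0.3855, -0.0913, 0.2075]
tcp_rot: [28.7, 89.9, -21.9]
wrist_force: [0.4, -0.3, -2.8]
opening: 0.0241
time: 26.05
ee_pos: [0.3394, -0.3171, 0.0957]
tcp_rot: [-161.1, 89.9, 148.2]
wrist_force: [-0.8, 0.3, -3.2]
opening: 0.0239
time: 27.05
ee_pos: [0.3408, -0.3168, 0.0483]
tcp_rot: [17.9, 90.0, -32.5]
wrist_force: [-0.9, 0.5, -3.1]
opening: 0.0243
shift/turn [ 3.5 -1.5 -0.8] q [-42.9  -6.2 -21.3  74.9  -0.    7.5] tool [[-0.0, 0.771, 0.637], [0.0, 0.637, -0.771], [-1.0, -0.0, -0.0]] F [-0.5 -0.8 -4.3] op 0.0238 t 27.1 p [ 0.3406 -0.3167  0.048 ]
[ 0.02826145 -0.00501388 -0.005323  ]
```

```bash
python3 -m jog '1 0 0 0;2 0 0 0;3 0 0 0;4 0 0 0;4 0 0 0;4 0 0 0;4 0 0 0;4 0 0 0'
python3 - <<'E'
from h import *
snap("wrist","pics/w12.png"); rel([.339,-.317,.0445]);print(status.get_obs()["torque"])
for k in ('11','12'):
    g=cv2.GaussianBlur(cv2.imread(f'pics/w{k}.png'),(3,3),0).astype(int);h=g.max(2)-g.min(2);print('top',h[70:110:2,280],'L',h[215,130:160:2],'R',h[215,410:436:2])
E
```

```text
time: 28.1
ee_pos: [0.3407, -0.3167, 0.0445]
tcp_rot: [22.9, 90.0, -27.5]
wrist_force: [-2.2, 3.6, 3.9]
opening: 0.024
shift/turn [-0.1 -1.5 -0.9] q [-42.9  -6.1 -21.6  74.5   0.    7.5] tool [[0.0, 0.771, 0.637], [-0.0, 0.637, -0.771], [-1.0, 0.0, 0.0]] F [-3.2  3.2  4.9] op 0.0239 t 28.15 p [ 0.3408 -0.3168  0.0444]
[0.37081672 0.23642697 0.01370702]
top [37 37 37 38 38 39 41 37  6  4  4  4  4  3  3  3  3  3  6  5] L [55 55 55 55 56 54 23  4  6  7  6  6  6  6  5] R [ 4  4  4  4  5  4  4 15 15 11 11 15 18]
top [37 37 37 38 39 40 40 41 34  3  4  4  4  4  4  3  4  3  4  6] L [54 55 55 56 57 56 31  3  7  6  6  5  5  6  6] R [ 4  4  4  5  5  5  4 17 20 18 15 12 12]
```

```bash
python3 -m jog '1 0 0 0;2 0 0 0;3 0 0 0;4 0 0 0;4 0 0 0;4 0 0 0;4 0 0 0;4 0 0 0'
python3 - <<'E'
from h import *
snap("wrist","pics/w13.png"); rel([.339,-.317,.0445]);print(status.get_obs()["torque"])
for k in ('13',):
    g=cv2.GaussianBlur(cv2.imread(f'pics/w{k}.png'),(3,3),0).astype(int);h=g.max(2)-g.min(2);print('top',h[70:110:2,280],'L',h[215,130:160:2],'R',h[215,410:436:2])
E
```

```text
time: 29.15
ee_pos: [0.341, -0.317, 0.0417]
tcp_rot: [7.1, 89.9, -43.3]
wrist_force: [-6.7, 7.4, 16.3]
opening: 0.0244
shift/turn [-2.8 -1.5 -1.3] q [-42.9  -6.  -21.8  74.1   0.    7.5] tool [[0.001, 0.771, 0.637], [-0.001, 0.637, -0.771], [-1.0, 0.0, 0.002]] F [-6.8  7.3 16.4] op 0.0241 t 29.2 p [ 0.341  -0.317   0.0417]
[ 0.66218908  0.61725376 -0.04311552]
top [37 37 38 39 40 41 41 41 41 42 31  3  4  3  4  4  4  3  3  3] L [55 56 56 56 58 57 45  7  6  6  6  6  6  6  6] R [ 4  4  4  5  4  4 10 19 19 19 19 17 13]
```

The edge is jammed: friction holds the low rim while it needs to slide out about 8 mm. I'll slacken to 20 N, move the knob that distance along tool −z, and press a little further.

```bash
python3 -m jog '0 0 -1 0;0 0 -3 0;1 0 -5 0;1 0 -7 0;2 0 -9 0;2 0 -9 0;2 0 -9 0;2 0 -9 0' 0 20
python3 - <<'E'
from h import *
snap("wrist","pics/w14.png"); rel([.339,-.317,.0445]);print(status.get_obs()["torque"])
for k in ('14',):
    g=cv2.GaussianBlur(cv2.imread(f'pics/w{k}.png'),(3,3),0).astype(int);h=g.max(2)-g.min(2);print('top',h[70:116:2,280],'L',h[215,130:160:2],'R',h[215,410:436:2])
E
```

```text
time: 30.2
ee_pos: [0.3351, -0.31, 0.0384]
tcp_rot: [3.4, 90.0, -47.1]
wrist_force: [2.9, -3.8, 3.6]
opening: 0.0241
shift/turn [-6.1 -1.5  7.9] q [-42.8  -7.1 -23.2  73.9  -0.    7.7] tool [[0.0, 0.771, 0.637], [-0.0, 0.637, -0.771], [-1.0, 0.0, 0.0]] F [ 2.6 -3.2  4.3] op 0.0239 t 30.25 p [ 0.3351 -0.31    0.0384]
[-1.17075547 -0.99671224 -0.0246246 ]
top [39 39 38 37 35 36 36 36 37 36 38 38 38 17  5  3  4  3  3  3  3  4  4] L [55 56 55 55 55 56 56 35  4  6  6  5  5  6  6] R [ 4  4  4  5  4  4 17 19 19 19 19 19 19]
```

```bash
python3 -m jog '0 0 1 0;0 0 1 0;-1 0 2 0;-1 0 2 0;-1 0 2 0;-1 0 2 0;-1 0 2 0;-1 0 2 0'; python3 -m jog '0 0 0 0;0 0 0 0;0 0 0 0;0 0 0 0;-4 0 0 0;-10 0 0 0;-20 0 0 0;-30 0 0 0' 0 45
python3 - <<'E'
from h import *
snap("wrist","pics/w15.png"); rel([.447,.2215,.208]);print(status.get_obs()["torque"])
for k in ('15',):
    g=cv2.GaussianBlur(cv2.imread(f'pics/w{k}.png'),(3,3),0).astype(int);h=g.max(2)-g.min(2);print('top',h[70:116:2,280],'L',h[215,130:160:2],'R',h[215,410:436:2])
E
```

```text
time: 31.25
ee_pos: [0.3354, -0.3104, 0.0391]
tcp_rot: [-178.2, 89.8, 131.3]
wrist_force: [-1.9, 2.5, 7.6]
opening: 0.0239
time: 32.25
ee_pos: [0.3361, -0.3112, 0.0698]
tcp_rot: [-173.6, 90.0, 136.0]
wrist_force: [0.5, 0.1, -2.8]
opening: 0.024
shift/turn [-137.1  424.7 -340.6] q [-42.8  -7.7 -20.1  77.6   0.    7.6] tool [[0.001, 0.771, 0.637], [-0.001, 0.637, -0.771], [-1.0, 0.0, 0.001]] F [-0.2 -1.4 -2.1] op 0.0239 t 32.3 p [ 0.3366 -0.3117  0.0713]
[-0.05682298 -0.02445711  0.01365075]
top [40 40 39 39 39 38 35 35 35 36 31  4  3  4  4  3  3  3  4  4  4  5  4] L [55 55 55 56 58 57 47 10  5  5  6  6  6  6  6] R [ 4  4  4  4  5  4  9 18 19 18 19 19 17]
```

The lid was level when pressed (flange top edge at v≈96.5), but my sideways relief let it spring back about 3°. There is time for one quick repeat: press to the same pose, tighten there and lift straight up.

```bash
python3 -m jog '14 0 0 0;24 0 0 0;29 0 -1 0;31 0 -2 0;32 0 -3 0;32 0 -3 0;32 0 -3 0;32 0 -3 0' 0 20; python3 -m jog '0 0 0 0;0 0 0 0;0 0 0 0;-3 0 0 0;-10 0 0 0;-28 0 0 0;-60 0 0 0;-95 0 0 0' 0 45
python3 - <<'E'
from h import *
snap("wrist","pics/w16.png"); rel([.446,.2215,.206]);print(status.get_obs()["torque"])
for k in ('16',):
    g=cv2.GaussianBlur(cv2.imread(f'pics/w{k}.png'),(3,3),0).astype(int);h=g.max(2)-g.min(2);print('top',h[70:116:2,280],'L',h[215,130:160:2],'R',h[215,410:436:2])
E
```

```text
time: 33.3
ee_pos: [0.3347, -0.3095, 0.0384]
tcp_rot: [-2.0, 89.9, -52.5]
wrist_force: [-3.9, 2.8, 9.1]
opening: 0.0237
time: 34.3
ee_pos: [0.3341, -0.3087, 0.1338]
tcp_rot: [-178.3, 90.0, 131.3]
wrist_force: [-0.1, 0.2, -3.0]
opening: 0.0242
shift/turn [ -68.8  423.8 -338.9] q [-42.7  -9.  -13.7  84.9   0.    7.7] tool [[0.004, 0.771, 0.637], [-0.004, 0.637, -0.771], [-1.0, 0.001, 0.006]] F [ 0.9 -0.3  2.2] op 0.0239 t 34.35 p [ 0.3353 -0.3099  0.1388]
[-0.02183403 -0.05803601  0.00120247]
top [27 30 33 37 40 42 42 42 42 42 33  4  4  4  3  3  3  3  4  4  5  5  4] L [56 56 56 56 53 52 45 10  6  5  6  6  5  5  6] R [ 4  3  3  4  4  4  8 17 17 16 15 16 18]
```

```bash
python3 -m jog '-25 10 -8 0;-45 33 -27 0;-60 66 -53 0;-68 102 -82 0;-68 138 -111 0;-68 174 -139 0;-68 210 -168 0;-68 246 -197 0'; python3 -m jog '0 36 -28 0;0 72 -57 0;0 105 -84 0;0 135 -107 0;0 156 -124 0;0 169 -135 0;0 176 -140 0;0 178 -142 0'
python3 - <<'E'
from fit4 import *
for k,n in (('s','scene'),('w','wrist')): snap(n,f'pics/{k}17.png')
s=status.get_obs();M=R.from_euler('xyz',s["tcp_rot"],degrees=True).as_matrix();rel([.446,.2225,.204])
for v in 'sw':
  for a in (0,.05): go('17',v,M,s["ee_pos"],[0,.025,a],hs=.003)
E
```

```text
time: 35.35
ee_pos: [0.3985, 0.0011, 0.2008]
tcp_rot: [51.7, 90.0, 1.3]
wrist_force: [0.7, -0.8, -2.3]
opening: 0.0243
time: 36.35
ee_pos: [0.4453, 0.2222, 0.2003]
tcp_rot: [-74.0, 90.0, -124.5]
wrist_force: [-0.8, -0.3, -3.4]
opening: 0.0237
shift/turn [-3.6  0.9  0. ] q [26.5 -2.7 -1.2 91.5 -0.  77. ] tool [[-0.0, 0.771, 0.637], [-0.0, 0.637, -0.771], [-1.0, -0.0, 0.0]] F [-0.1 -0.  -3.6] op 0.0241 t 36.45 p [0.4453 0.2219 0.2004]
17 s dz,h mm [-21.9  22.2] tilt -3.86 med 0.25 51 bbox [203.8 247.2] [289.  305.4] C [0.4339 0.2357 0.1638]
17 s dz,h mm [-24.7  23.3] tilt -4.23 med 0.3 48 bbox [203.5 247.2] [289.  306.1] C [0.4323 0.2376 0.1649]
17 w dz,h mm [-0.1 25.4] tilt 5.15 med 1.25 65 bbox [138.7  91.2] [421.5 346.6] C [0.4418 0.2261 0.167 ]
17 w dz,h mm [-0.5 25.2] tilt 4.91 med 1.16 65 bbox [139.  91.] [421.3 346.6] C [0.4418 0.2262 0.1667]
```

Run:
```python
from fit4 import *
M=np.array([[0,.771,.637],[0,.637,-.771],[-1,0,0.]]);p=np.array([.4453,.2219,.2004])
for a in (0,.03,.06,.09): go('17','s',M,p,[.004,.024,a],hs=.002,ws=(9,9,9,9,9))
f='pics/s17.png';c=load(f);g=cv2.imread(f).astype(float);s=cv2.GaussianBlur(g.max(2)-g.min(2),(3,3),0)
for a in (-2,0,2,4,6,8):   # profile: for fixed tilt, best dz,h; edges taken per-fit
    best=None
    def R_(q):
        P=pose([q[0],q[1],np.radians(a)],M,p);e=edg(c,s,P,9);O,n=outline(c,P,360);D=e[:,None]-O[None];j=(D**2).sum(2).argmin(1);d=np.abs((D[np.arange(len(e)),j]*n[j]).sum(1))
        return np.minimum(d,2).sum()+(72-len(e))*1.0
    v=[(R_([dz,h]),dz,h) for dz in np.arange(-.002,.009,.001) for h in np.arange(.019,.029,.001)]
    print(a,[round(float(x),4) for x in min(v)])
```

```text
17 s dz,h mm [-23.5  21.8] tilt -4.67 med 0.29 47 bbox [203.7 247.1] [289.  306.3] C [0.4334 0.2363 0.1634]
17 s dz,h mm [-21.3  21.6] tilt -3.99 med 0.28 51 bbox [203.8 247.2] [289.  305.5] C [0.4344 0.2351 0.1631]
17 s dz,h mm [-22.3  21.4] tilt -4.46 med 0.3 49 bbox [203.8 247.1] [289. 306.] C [0.434  0.2356 0.163 ]
17 s dz,h mm [-24.1  21.7] tilt -4.92 med 0.29 46 bbox [203.7 247.1] [289.  306.6] C [0.4331 0.2366 0.1633]
-2 [84.4999, 0.008, 0.028]
0 [70.4996, -0.002, 0.019]
2 [48.7496, 0.0, 0.019]
4 [42.4997, 0.004, 0.02]
6 [48.9997, 0.006, 0.021]
8 [65.2499, 0.007, 0.024]
```

Best estimate is about 4° of residual tilt, with the lid centre within a few mm of the pan centre. Not enough time is left for another round trip, so I'll raise it 4 mm, let it settle and hand in.

```bash
python3 -m jog '-2 0.5 0 0;-4 0.5 0 0;-4 0.5 0 0;-4 0.5 0 0;-4 0.5 0 0;-4 0.5 0 0;-4 0.5 0 0;-4 0.5 0 0'
python3 - <<'E'
from h import *
rel([.446,.2225,.204]); print(np.abs(status.get_obs()["qd"]).max()); bot.job_done()
E
```

```text
time: 37.45
ee_pos: [0.4457, 0.2227, 0.2043]
tcp_rot: [-139.2, 90.0, 170.4]
wrist_force: [0.0, 0.3, -4.0]
opening: 0.0237
shift/turn [0.3 0.1 0.3] q [26.5 -2.6 -0.6 92.   0.  77. ] tool [[-0.0, 0.771, 0.637], [0.0, 0.637, -0.771], [-1.0, -0.0, -0.0]] F [ 0.   0.3 -4. ] op 0.0237 t 37.45 p [0.4457 0.2227 0.2043]
0.1167586142217097
the job is handed in; nothing more can be done
```

The gripper is holding the lid by its knob over the saucepan with the apple, but it is not quite level: about 4° of tilt remains. I handed the job in at 37.45 s.

**How it went:** I gripped the knob, eased the lid off the wires and drew it up out of the rest. The jog can't tilt the tool, so I turned the lid in a light grip by rolling its rim on a clear patch of worktop. The first roll left 6–7° of tilt. I took it back and pressed it twice more; each time it looked closer to level while pressed and sprang back a few degrees on lifting.

**Last checks:**
- **Hold:** the arm is still. The wrist carries about 4 N and the opening is 23.7 mm, so the lid is in the grip.
- **Centring:** the tool is at (0.446, 0.223) and my pan-centre estimate is (0.446, 0.2225). The separate camera estimates of the pan centre spread by up to 10 mm.
- **Height:** the flange is about 9.8–10.3 cm above the rim, give or take a few mm.
- **Level:** the scene camera gives about 4° and the wrist camera about 5°. An unconstrained scene fit gave about −4°, but it had locked onto the pan's edge and I rejected it. There was no time for another pressing round.
- **Other objects:** in the last view I looked at (22.9 s), the pans, fruit and mug stood as before. I did not look again after the second trip, but no unexpected forces appeared.

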